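# Latch the tray sealer and hold its timer dial at the third notch

### The arm

A 6-joint arm with a two-finger parallel gripper is mounted at the origin on the work surface. World frame = base frame: x ahead of the robot, y to its left, z up, the work surface at z = 0. Lengths are in m, angles in degrees, forces in N, time in s.
With the tool pointing down it reaches from about 0.4 to 0.825 m from the base axis. Payload 7 kg.
Tool frame: the origin (TCP) lies at the centre of the arm's flange, where the gripper is bolted on; the fingertips stand 178 mm ahead of it and the grasp point (between the pads) lies 159 mm ahead of it (tip_reach is the distance from the TCP to the fingertips, in m); z points along the fingers, y is the line along which they close (so a half turn about z gives the same grasp; the last joint's range is limited). The gripper opens to 88 mm and grips with 3 to 60 N. Pads are 19 mm wide; open, the fingers measure 130 mm over their backs; the gripper's body (78 mm by 193 mm) begins 47 mm behind the grasp point.
Start: joints at [-54.139, 20.546, 0.682, 0, -70.136, -16.507], TCP at [0.224, -0.637, 0.405] pointing down, gripper open.
Joint ranges: [-176.03, 176.03], [-82.01, 121.73], [-58.28, 71.71], [-173.87, 95.51], [-174.79, -0.11], [-173.66, 173.66]. Speed limits (degrees/s): [136.94, 136.94, 172.46, 180, 180, 180].

### API

Orientations are given as [roll, pitch, yaw] about the fixed x, y, z axes, in that order (R = Rz(yaw) Ry(pitch) Rx(roll)).
In Python, from plant import * gives the robot as it stands.
- The arm moves only by the shell command python3 -m handwheel 'ROWS'. ROWS is JSON, a list of rows, each a list of 7 numbers: the opening, from -1 (shut) to 1 (fully open), then the shift along the tool's x, y, z as a fraction of full scale, then the turn, a rotation vector about the tool's x, y, z as a fraction of full scale. A call has 1 to 5 rows; each row shifts and turns the commanded pose from where the row before left it, along the tool's axes as they then stand; what a row does not reach is not made up. Full scale, the value 1, is 0.025 m for a shift and 6 degrees for a turn. A row lasts 1/8 s, in which the tool goes at most 62.5 mm and 10.7 degrees, less where a joint would pass 70% of its speed; a pose out of reach is approached as far as the arm can. A call with a number of a shift or a turn outside -1 to 1 is refused whole. A call with a gripper value outside its range is refused whole. The fingers move at their own pace and stop on an object; the grip force is fixed at half the most. Time passes only in rows, so rows that do not move let the fingers close. It gives the time, the measured TCP pose, the force, the opening and the grip force at its end, in the units of the state.
- get_obs(): the state, without advancing time (a new reading comes with each control period).
- snapshot(name): name is "scene" or "top" or "wrist"; returns a dict with "color" (420x560x3 uint8, red, green, blue), "fx", "fy", "cx", "cy" (pixels), "R" (3x3) and "t" (3): a world point X has camera coordinates R X + t; the wrist camera has in their place "tool_from_camera" (4x4, takes a point from camera to tool coordinates, whose origin is the TCP and whose axes are the flange's). Camera axes: x right, y down, z forward; pixel columns grow to the right and rows downward; lengths in m; the calibration is good to about 2 mm. The wrist camera is an equidistant fisheye: a pixel r from the principal point sees the ray r / f radians off the axis. A picture is of the moment at which its call begins: read the wrist's pose just before it. There is no depth.
- close_job(): hands the job in; it is judged then, once.
The state is a dict: "clock": time; "joint_pos": joint angles; "qvel": joint speeds; "tau": joint torques, N m; "tool_pos": TCP position; "orientation": TCP orientation; "force": force on the tool from outside, world axes, zero at the start; "moment": the same for the moment, N m; "opening": finger opening in m; "gripper_force": force on a finger pad.
Only numpy, scipy, OpenCV 4.12 (cv2) and the standard library are available. Lean on these libraries where they do the work, as an engineer would, in place of code of your own. Each camera call takes 0.05 s, during which the arm holds its last target. There are 200 camera calls.

### The job

Swing the tray sealer's raised wire bail over and down until it lies fully home in its forked catch, and let go of it. Only then turn the spring-return dial on the grey timer box clockwise (seen from above), past its first two notches to the third and last, and keep holding it there against its spring for at least three seconds; finish with the robot still holding the dial at the third notch. Leave everything else on the counter where it stands.

Things in the scene. Friction and masses are not known exactly. Their poses are not given: they have to be found in the camera images.
- sealer: Tray sealer, a low steel machine 260 (x) x 280 (y) x 75 mm high with an aluminium lid (top 105 mm above the counter, lid front edge 80 mm in front of the origin). Fixed to the counter, left or right of the timer box, somewhat turned. Origin: centre of the underside on the counter; -x is its front (roughly towards the robot), z up.
- latch_hinge (a point): Middle of the bail's hinge axis, fixed on the sealer: its x -20 mm, y 0, z 140 mm. The axis runs along the sealer's y. Axes as the sealer's.
- latch_catch (a point): Middle of the catch, fixed on the sealer: x -90 mm, y 0, z 140 mm. The catch is two dark forked posts at y +-50 mm, 22 mm wide, tops 151 mm above the counter, in which the bail's legs lie when home; between the posts is a ledge 75 mm above the counter.
- latch_grip (a point): Centre of the black round sleeve on the bail's crossbar: 16 mm thick, 70 mm long along the sealer's y. The bail is a U of 6 mm wire, its legs 100 mm apart and 85 mm from the hinge axis to the sleeve's centre. It can be pinched from above or pushed. Moves with the bail.
- latch (a joint): Bail angle in rad: 0 = level, fully home, at a stop (sleeve 140 mm above the counter, 35 mm or more free beneath it); pi/2 = upright; starts raised, 1.2 to 1.9 (limit 2.1). At angle a the sleeve is 85*cos(a) mm in front of (-x) and 85*sin(a) mm above the hinge. Stiff hinge: stays where it is left; about 1 N at the sleeve moves it.
- timer_box: Grey timer box, 150 (x) x 130 (y) x 70 mm high, fixed to the counter, beside the sealer, its own yaw. Origin: centre of the underside; z up. The dial is at the centre of its top, turning about the vertical.
- dial_grip (a point): Point on the dial's axis, 108 mm above the counter, in its black grip bar: 60 mm long, 14 mm thick, from 83 to 123 mm above the counter, on a base disc 62 mm across with its top at 83 mm. The point turns with the dial; the bar lies along this point's x (dial at rest: along the box's x), its white-lined end at -x.
- dial (a joint): Turn of the dial in rad, growing clockwise seen from above. 0 = rest. Notches (felt as clicks, marked on the ring beneath) at 0.35, 0.70 and 1.05; stop at 1.12. A spring drives it back to 0 from everywhere, the notches do not hold it: it needs 0.06 to 0.27 N m, rippling (up to 9 N at the end of the bar).
- cutter: Bystander: steel ring cutter, 64 mm across, 30 mm high, lying on the rear of the sealer's lid. Origin at its underside. To be left alone.
- shaker: Bystander: glass spice jar, 44 mm across, 90 mm high, standing on the counter close behind the timer box. Origin at its underside. To be left alone.
- oil: Bystander: oil bottle, 64 mm across, 230 mm high, standing at the right. Origin at its underside. To be left alone.
- tomatoes: Bystander: food can, 100 mm across, 120 mm high, standing at the left. Origin at its underside. To be left alone.
- bowl: Bystander: white bowl, 140 mm across, 60 mm high, front right. Origin at its underside. To be left alone.
- spoon: Bystander: serving spoon lying flat in front, near the robot, left of the middle. Origin at its underside. To be left alone.
- pan: Bystander: open steel pan, 160 x 100 x 100 mm high, front left. Origin at its underside. To be left alone.

How it is judged:
By the outcome, as a careful person would: the job done as asked, in the order asked, and still so for the second after the job is handed in, while the arm keeps its last pose, push and grip.
It also fails if it takes over 54 s, if anything falls off the work surface, if the arm or the gripper's body presses on something with over 40 N, if the wrist force passes 120 N, or if a joint passes its speed limit or range.

## Working session

There is one attempt and no reset: what is moved stays moved. The work goes in short steps, Python scripts to look and compute and a shell command to move; the robot and the scene stay as the last step left them, time stands still between calls to the robot, and variables do not carry over. Pictures are saved under pics/ and viewed, at most 12 in all, crops included, and the job is handed in when it is done.

```bash
mkdir -p pics; ls; python3 - <<'E'
from plant import *
import cv2,pickle
o=get_obs();print(o)
for n in("scene","top"):
    s=snapshot(n);pickle.dump(s,open(n+".pkl","wb"));cv2.imwrite(f"pics/{n}.png",cv2.resize(s["color"][:,:,::-1],(800,600),interpolation=cv2.INTER_CUBIC));print(n,s["fx"],s["cx"],s["cy"],s["R"],s["t"])
E
```

```text
pics
{'clock': 0.0, 'joint_pos': array([-5.41400395e+01,  2.05917670e+01,  6.33446105e-01, -2.03962898e-02,
       -7.01351966e+01, -1.65076046e+01]), 'qvel': array([-0.00110859, -0.01489375, -0.11713033,  0.06060419, -0.09007307,
        0.00630183]), 'tau': array([ 2.95079924e-03, -5.82727003e+01,  2.93050271e+01,  6.99695706e+00,
        6.76034237e-03, -1.33993481e-04]), 'tool_pos': array([ 0.22362283, -0.63667555,  0.40371533]), 'orientation': array([ 1.79904889e+02, -8.19150368e-03, -1.60654584e+02]), 'force': array([0.04410465, 0.61157561, 0.03666127]), 'moment': array([ 0.01529459, -0.04196316, -0.0085415 ]), 'gripper_force': 0.0, 'opening': 0.08785236411505076}
scene 494.8939883072355 280.2807608523241 206.64010446139173 [[-0.76988313  0.6376958   0.02498066]
 [ 0.37655164  0.48551352 -0.78897749]
 [-0.51525609 -0.59801395 -0.61391407]] [ 0.3932384  -0.12041424  1.87660417]
top 442.37901987778906 277.4968666296369 209.24093880308624 [[ 0.0107441  -0.999839    0.01437135]
 [-0.99052001 -0.01261011 -0.1367885 ]
 [ 0.1369477  -0.01276544 -0.99049602]] [-0.01425148  0.54901004  1.39299222]
```

View pics/scene.png

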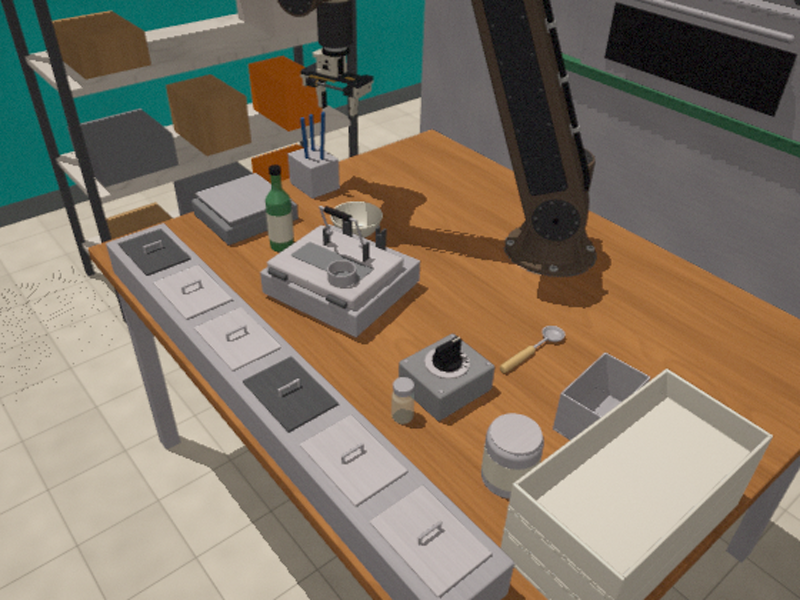

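View pics/top.png

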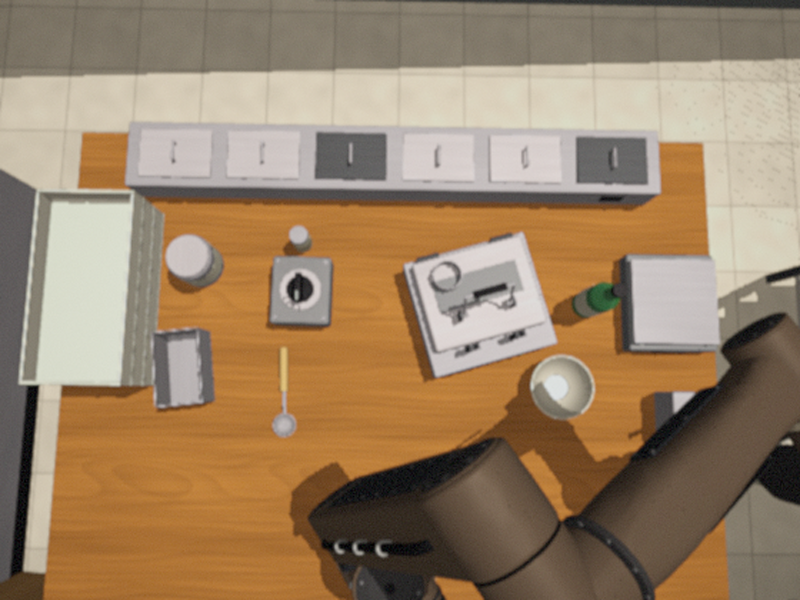

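```bash
python3 - <<'E'
import pickle,cv2,numpy as np
t=pickle.load(open("top.pkl","rb"))["color"][:,:,::-1]
s=pickle.load(open("scene.pkl","rb"))["color"][:,:,::-1]
# left: sealer top (x275..395,y155..270)x5 => 600x575 
cv2.imwrite("pics/c1.png",cv2.resize(t[155:270,275:395],(600,575),interpolation=cv2.INTER_CUBIC))
a=cv2.resize(t[172:232,185:240],(385,420),interpolation=cv2.INTER_CUBIC) #x7
b=cv2.resize(s[135:235,180:300],(480,400),interpolation=cv2.INTER_CUBIC) #x4
h=np.zeros((420,800,3),np.uint8);h[:,:385]=a;h[:400,385:]=b[:,:415]
cv2.imwrite("pics/c2.png",h)
E
```

```text
(no output)
```

View pics/c1.png

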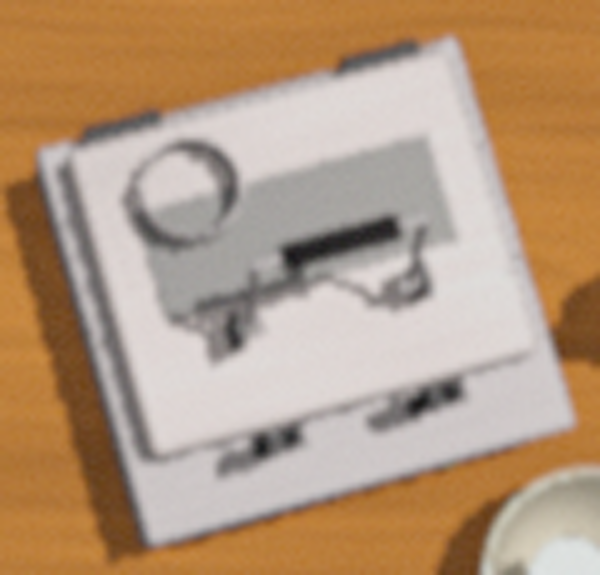

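View pics/c2.png

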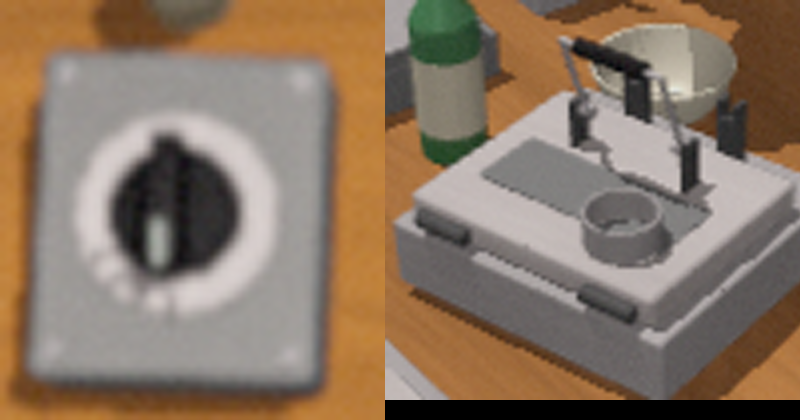

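```bash
cat > h.py <<'E'
import pickle,numpy as np
from scipy.optimize import least_squares
from scipy.spatial.transform import Rotation as Ro
T=pickle.load(open("top.pkl","rb"));S=pickle.load(open("scene.pkl","rb"))
def proj(c,X):
    p=np.asarray(X)@np.array(c["R"]).T+np.array(c["t"]);return np.c_[c["fx"]*p[:,0]/p[:,2]+c["cx"],c["fy"]*p[:,1]/p[:,2]+c["cy"]]
def place(x,y,a,P):
    P=np.asarray(P,float);c,s=np.cos(a),np.sin(a);return np.c_[x+c*P[:,0]-s*P[:,1],y+s*P[:,0]+c*P[:,1],P[:,2]]
E
python3 - <<'E'
from h import *
px=np.array([(147,545),(575,425),(455,40),(40,150)])/5+(275,155)
P=[(-.13,.14,.075),(-.13,-.14,.075),(.13,-.14,.075),(.13,.14,.075)]
f=lambda v:(proj(T,place(*v,P))-px).ravel()
r=least_squares(f,[.6,-.1,.2]);print("sealer",r.x,np.degrees(r.x[2]),r.fun.round(1))
v=r.x
g=lambda a:[[-.02-.085*np.cos(a),0,.14+.085*np.sin(a)]]
q1=np.array([340,242])/5+(275,155);q2=np.array([611-385,57])/4+(180,135)
for w in(1,0):
  h=lambda a:np.r_[(proj(T,place(*v,g(a[0])))-q1).ravel()*w,(proj(S,place(*v,g(a[0])))-q2).ravel()]
  k=least_squares(h,[1.5]);print("bail",k.x,k.fun.round(1))
print("grip",place(*v,g(k.x[0])),"hinge",place(*v,[[-.02,0,.14]]))
pb=np.array([(48,52),(330,62),(320,385),(30,373)])/7+(185,172)
B=[(.075,.065,.07),(.075,-.065,.07),(-.075,-.065,.07),(-.075,.065,.07)]
r=least_squares(lambda v:(proj(T,place(*v,B))-pb).ravel(),[.6,.2,0]);print("box",r.x,np.degrees(r.x[2]),r.fun.round(1))
d=proj(T,place(*r.x,[(0,0,.123),(-.03,0,.123)]));print("dial in crop",(d-(185,172))*7)
E
```

```text
sealer [ 0.53612468 -0.19163576  0.27752329] 15.900913422862818 [ 0.   0.3  0.4  0.6  0.4 -0.7 -0.8 -0.3]
bail [1.88700799] [-0.2  0.2 -0.2  0. ]
bail [1.88186894] [-0.   0.  -0.1 -0.1]
grip [[ 0.54191125 -0.18998731  0.22092049]] hinge [[ 0.51688994 -0.19711525  0.14      ]]
box [ 0.56204491  0.20291023 -0.01762132] -1.0096273889813736 [-0.1 -0.4  0.5 -0.5 -0.1  0.2 -0.2  0.7]
dial in crop [[165.73918886 198.34025235]
 [162.29750557 266.72074523]]
```

```bash
cat >> h.py <<'E'
SE=(.5361,-.1916,.2775); BX=(.5620,.2029,-.0176)
def go(frame,P,yaw):
    "units of tool-axis shift from measured pose to fingertip points P (frame coords), and turn units"
    from plant import get_obs
    o=get_obs();R=Ro.from_euler("xyz",o["orientation"],degrees=True);W=place(*frame,P)+[0,0,.178]
    p=np.array(o["tool_pos"]);print("t",round(o["clock"],2),"tip",(p-[0,0,.178]).round(4),"F",np.round(o["force"],1),"M",np.round(o["moment"],2),"rpy",np.round(o["orientation"],1),"open",round(o["opening"],4))
    for w in W: print(((w-p)@R.as_matrix()/.025).round(2));p=w
    print("turn units",((R.inv()*Ro.from_euler("xyz",[180,0,yaw],degrees=True)).as_rotvec(True)/6).round(2))
E
python3 -m handwheel '[[-1,0,0,-1,0,0,0.575],[-1,0,0,-1,0,0,0],[-1,0,0,-1,0,0,0]]'
python3 -c "
from h import *
go(SE,[(.036,0,.3),(.036,0,.205)],-164.1)"
```

```text
clock: 0.48
tool_pos: [0.2237, -0.6368, 0.4798]
orientation: [179.9, -0.0, -164.1]
force: [0.1, -0.6, 0.3]
opening: 0.0632
gripper_force: 0.0
t 0.47 tip [ 0.2237 -0.6368  0.3018] F [ 0.1 -0.6  0.3] M [-0.06 -0.06  0.06] rpy [ 179.9   -0.  -164.1] open 0.0632
[-18.34  13.7    0.08]
[-0.  -0.   3.8]
turn units [ 0.01 -0.    0.  ]
```

```bash
for i in 1 ; do python3 -m handwheel '[[-1,-0.92,0.69,0,0,0,0],[-1,-0.92,0.69,0,0,0,0],[-1,-0.92,0.69,0,0,0,0],[-1,-0.92,0.69,0,0,0,0],[-1,-0.92,0.69,0,0,0,0]]'; python3 -m handwheel '[[-1,-0.92,0.69,0,0,0,0],[-1,-0.92,0.69,0,0,0,0],[-1,-0.92,0.69,0,0,0,0],[-1,-0.92,0.69,0,0,0,0],[-1,-0.92,0.69,0,0,0,0]]'; python3 -m handwheel '[[-1,-0.92,0.69,0,0,0,0],[-1,-0.92,0.69,0,0,0,0],[-1,-0.92,0.69,0,0,0,0],[-1,-0.92,0.69,0,0,0,0],[-1,-0.92,0.69,0,0,0,0]]'; python3 -m handwheel '[[-1,-0.92,0.69,0,0,0,0],[-1,-0.92,0.69,0,0,0,0],[-1,-0.92,0.69,0,0,0,0],[-1,-0.92,0.69,0,0,0,0],[-1,0,0,0,0,0,0]]'; done
python3 -c "
from h import *
go(SE,[(.036,0,.25),(.036,0,.205)],-164.1)
from plant import *;import cv2
s=snapshot('wrist');pickle.dump(s,open('w.pkl','wb'));cv2.imwrite('pics/w1.png',s['color'][:,:,::-1])"
```

```text
clock: 1.1
tool_pos: [0.3111, -0.5215, 0.4792]
orientation: [180.0, -0.0, -164.1]
force: [0.0, -0.1, -0.6]
opening: 0.0131
gripper_force: 0.0
clock: 1.72
tool_pos: [0.398, -0.407, 0.4793]
orientation: [180.0, -0.0, -164.1]
force: [0.4, -0.7, -0.0]
opening: 0.0004
gripper_force: 0.0
clock: 2.35
tool_pos: [0.485, -0.2926, 0.4793]
orientation: [180.0, -0.0, -164.1]
force: [-0.1, -0.6, 0.0]
opening: 0.0004
gripper_force: 0.0
clock: 2.98
tool_pos: [0.555, -0.2006, 0.4789]
orientation: [180.0, -0.1, -164.0]
force: [0.7, -0.5, -0.6]
opening: 0.0005
gripper_force: 0.0
t 2.98 tip [ 0.555  -0.2006  0.3009] F [ 0.7 -0.5 -0.6] M [-0.01  0.02  0.01] rpy [ 1.80e+02 -1.00e-01 -1.64e+02] open 0.0005
[-0.82  0.55  2.03]
[-0.  -0.   1.8]
turn units [ 0.01 -0.01  0.02]
```

View pics/w1.png

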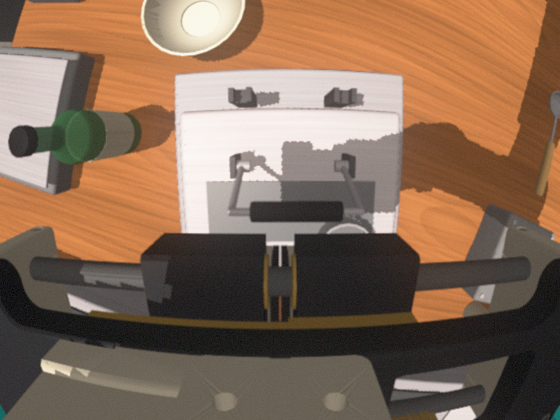

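```bash
python3 -m handwheel '[[-1,-0.9,0.5,0,0,0,0],[-1,-0.3,0.05,0.9,0,0,0],[-1,0,0,1,0,0,0],[-1,0,0,1,0,0,0],[-1,0,0,0.9,0,0,0]]'; python3 -m handwheel '[[-1,0.5,0,0,0,0,0],[-1,0.5,0,0,0,0,0],[-1,0.5,0,0,0,0,0],[-1,0.5,0,0,0,0,0]]'
python3 -c "
from h import *
go(SE,[(-.048,0,.205),(-.048,0,.235),(-.066,0,.235)],-164.1)
from plant import *;import cv2
s=snapshot('scene');cv2.imwrite('pics/s2.png',cv2.resize(s['color'][100:240,150:320,::-1],(680,560)))"
```

```text
clock: 3.65
tool_pos: [0.5793, -0.1805, 0.3837]
orientation: [180.0, -0.0, -164.1]
force: [-0.2, 0.3, 0.5]
opening: 0.0002
gripper_force: 0.0
clock: 4.15
tool_pos: [0.5303, -0.1945, 0.3858]
orientation: [-180.0, 0.1, -164.1]
force: [1.5, -0.2, 1.2]
opening: -0.0001
gripper_force: 0.5
t 4.15 tip [ 0.5303 -0.1945  0.2078] F [ 1.5 -0.2  1.2] M [-0.01 -0.38  0.  ] rpy [-1.800e+02  1.000e-01 -1.641e+02] open -0.0001
[1.66 0.05 0.11]
[-0.  -0.  -1.2]
[ 0.72 -0.   -0.  ]
turn units [-0.01  0.02 -0.  ]
```

View pics/s2.png

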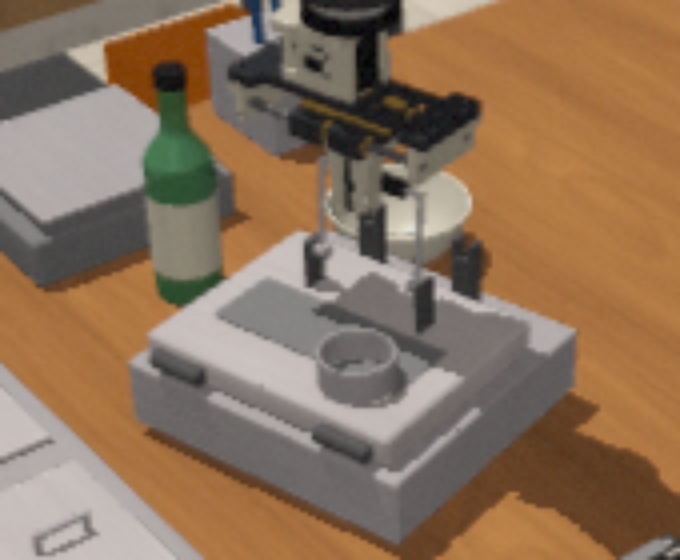

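```bash
python3 -m handwheel '[[-1,0.5,0,0.05,0,0,0],[-1,0.5,0,0.05,0,0,0],[-1,0.5,0,0,0,0,0],[-1,0.2,0,0,0,0,0],[-1,0,0,0,0,0,0]]'; python3 -m handwheel '[[-1,-0.3,0,0,0,0,0],[-1,0,0,-0.9,0,0,0],[-1,0,0,-0.6,0,0,0],[-1,0.7,0,0,0,0,0],[-1,0.5,0,0,0,0,0]]'
python3 -c "
from h import *
go(SE,[(-.070,0,.2195),(-.090,0,.196),(-.101,0,.173),(-.105,0,.148)],-164.1)
from plant import *;import cv2
s=snapshot('scene');cv2.imwrite('pics/s3.png',cv2.resize(s['color'][100:240,150:320,::-1],(680,560)))"
```

```text
clock: 4.82
tool_pos: [0.4899, -0.2059, 0.3823]
orientation: [-180.0, -0.0, -164.1]
force: [1.0, 0.0, 1.0]
opening: 0.0001
gripper_force: 0.0
clock: 5.45
tool_pos: [0.4673, -0.2121, 0.4191]
orientation: [180.0, -0.0, -164.1]
force: [0.4, 0.4, 0.0]
opening: 0.0008
gripper_force: 0.0
t 5.45 tip [ 0.4673 -0.2121  0.2411] F [0.4 0.4 0. ] M [ 0.03  0.05 -0.04] rpy [ 180.    -0.  -164.1] open 0.0008
[-0.07  0.03  0.86]
[ 0.8  -0.    0.94]
[ 0.44 -0.    0.92]
[ 0.16 -0.    1.  ]
turn units [ 0.01 -0.01 -0.  ]
```

View pics/s3.png

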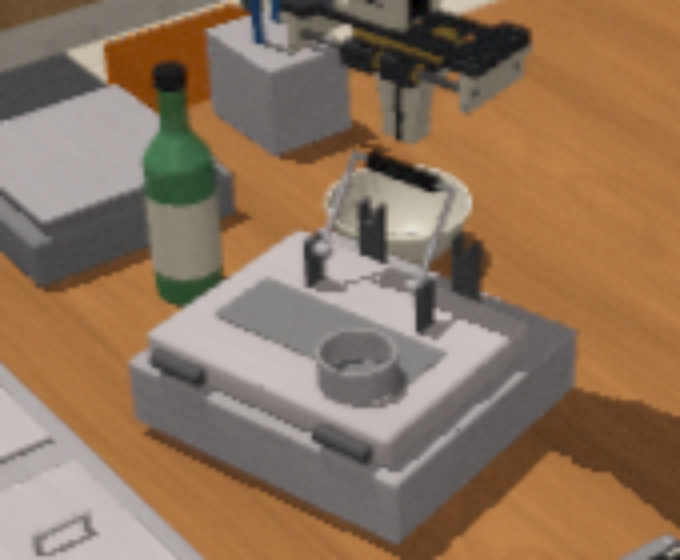

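```bash
python3 -m handwheel '[[-1,0,0,0.8,0,0,0],[-1,0.4,0,0.47,0,0,0],[-1,0.4,0,0.47,0,0,0],[-1,0.22,0,0.46,0,0,0],[-1,0.22,0,0.46,0,0,0]]';  python3 -m handwheel '[[-1,0.1,0,0.5,0,0,0],[-1,0,0,0.5,0,0,0],[-1,0,0,0.1,0,0,0],[-1,0,0,0.1,0,0,0]]'
python3 -c "
from h import *
go(SE,[(-.105,0,.148)],-164.1)"
```

```text
clock: 6.12
tool_pos: [0.4384, -0.2205, 0.3524]
orientation: [180.0, 0.0, -164.1]
force: [-0.9, -0.2, -0.1]
opening: 0.0002
gripper_force: 0.3
clock: 6.62
tool_pos: [0.4367, -0.2212, 0.3251]
orientation: [-179.9, -0.0, -164.0]
force: [-13.2, 8.0, 38.8]
opening: 0.0002
gripper_force: 19.6
t 6.62 tip [ 0.4367 -0.2212  0.1471] F [-13.2   8.   38.8] M [ 3.68  5.04 -0.03] rpy [-179.9   -0.  -164. ] open 0.0002
[ 0.05  0.05 -0.04]
turn units [-0.01 -0.    0.01]
```

```bash
python3 -m handwheel '[[-1,0,0,-0.6,0,0,0],[-1,0,0,-1,0,0,0],[-1,0,0,-1,0,0,0],[-1,0,0,-1,0,0,0],[1,0,0,-1,0,0,0]]'
python3 -c "
from h import *
go(BX,[(0,0,.25),(0,0,.089)],-1)
from plant import *;import cv2
s=snapshot('scene');cv2.imwrite('pics/s4.png',cv2.resize(s['color'][100:240,150:320,::-1],(680,560)))
p=[(-.02-.085*np.cos(a),y,.14+.085*np.sin(a)) for a in(0,.1) for y in(-.05,0,.05)]
print((proj(S,place(*SE,p))-(150,100))*4)"
```

```text
clock: 7.25
tool_pos: [0.4367, -0.221, 0.4388]
orientation: [180.0, 0.0, -164.1]
force: [0.4, 0.7, -0.2]
opening: 0.0059
gripper_force: 0.0
t 7.25 tip [ 0.4367 -0.221   0.2608] F [ 0.4  0.7 -0.2] M [-0.01 -0.11 -0.05] rpy [ 180.     0.  -164.1] open 0.0059
[-9.47 14.93  0.44]
[ 0.   -0.    6.44]
turn units [ -0.     0.   -27.18]
[[383.01992968 205.33924534]
 [429.2929259  223.71499379]
 [476.76371948 242.56640676]
 [382.545108   197.14320295]
 [428.96208046 215.47348044]
 [476.5845243  234.27980416]]
```

View pics/s4.png

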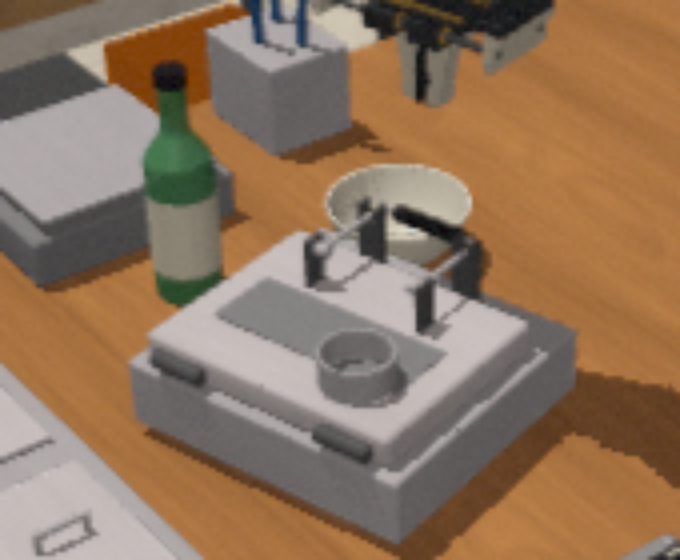

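```bash
R=0
python3 -m handwheel '[[1,0,0,0,0,0,-1],[1,0,0,0,0,0,-1],[1,0,0,0,0,0,-1],[1,0,0,0,0,0,-1],[1,0,0,0,0,0,-1]]' >/dev/null
python3 -m handwheel '[[1,0,0,0,0,0,-1],[1,0,0,0,0,0,-1],[1,0,0,0,0,0,-1],[1,0,0,0,0,0,-1],[1,0,0,0,0,0,-1]]' >/dev/null
python3 -m handwheel '[[1,0,0,0,0,0,-1],[1,0,0,0,0,0,-1],[1,0,0,0,0,0,-1],[1,0,0,0,0,0,-1],[1,0,0,0,0,0,-1]]' >/dev/null
python3 -m handwheel '[[1,0,0,0,0,0,-1],[1,0,0,0,0,0,-1],[1,0,0,0,0,0,-1],[1,0,0,0,0,0,-1],[1,0,0,0,0,0,-1]]' >/dev/null
python3 -m handwheel '[[1,0,0,0,0,0,-1],[1,0,0,0,0,0,-1],[1,0,0,0,0,0,-1],[1,0,0,0,0,0,-1],[1,0,0,0,0,0,-1]]' >/dev/null
python3 -m handwheel '[[1,0,0,0,0,0,-1],[1,0,0,0,0,0,-1],[1,0,0,0,0,0,-0.18],[1,0,0,0,0,0,0]]' 
python3 -c "
from h import *
go(BX,[(0,0,.26),(0,0,.089)],-1)"
```

```text
clock: 10.92
tool_pos: [0.4366, -0.2211, 0.438]
orientation: [-180.0, 0.0, -1.1]
force: [-0.3, 0.2, -0.2]
opening: 0.0875
gripper_force: 0.0
t 10.93 tip [ 0.4366 -0.2211  0.26  ] F [-0.3  0.2 -0.2] M [-0.11  0.09 -0.03] rpy [-180.     0.    -1.1] open 0.0875
[  4.69 -17.05  -0.  ]
[0.   0.   6.84]
turn units [-0.    0.   -0.02]
```

```bash
python3 -m handwheel '[[1,0.26,-0.95,0,0,0,0],[1,0.26,-0.95,0,0,0,0],[1,0.26,-0.95,0,0,0,0],[1,0.26,-0.95,0,0,0,0],[1,0.26,-0.95,0,0,0,0]]' >/dev/null
python3 -m handwheel '[[1,0.26,-0.95,0,0,0,0],[1,0.26,-0.95,0,0,0,0],[1,0.26,-0.95,0,0,0,0],[1,0.26,-0.95,0,0,0,0],[1,0.26,-0.95,0,0,0,0]]' >/dev/null
python3 -m handwheel '[[1,0.26,-0.95,0,0,0,0],[1,0.26,-0.95,0,0,0,0],[1,0.26,-0.95,0,0,0,0],[1,0.26,-0.95,0,0,0,0],[1,0.26,-0.95,0,0,0,0]]' >/dev/null
python3 -m handwheel '[[1,0.26,-0.93,0,0,0,0],[1,0.26,-0.93,0,0,0,0],[1,0.26,-0.93,0,0,0,0],[1,0,0,1,0,0,0],[1,0,0,1,0,0,0]]' >/dev/null
python3 -m handwheel '[[1,0,0,0,0,0,0]]'
python3 -c "
from h import *
go(BX,[(0,0,.089)],-1)
from plant import *;import cv2
o=get_obs();s=snapshot('wrist');cv2.imwrite('pics/w2.png',s['color'][:,:,::-1])
M=Ro.from_euler('xyz',o['orientation'],degrees=True).as_matrix()
tc=s['tool_from_camera'];X=place(*BX,[(0,0,.123),(.03,0,.123),(-.03,0,.123)])
q=(X-o['tool_pos'])@M; q=(q-tc[:3,3])@tc[:3,:3]
th=np.arctan2(np.hypot(q[:,0],q[:,1]),q[:,2]);u=q[:,:2]/np.hypot(q[:,0],q[:,1])[:,None]
print(u*th[:,None]*s['fx']+[s['cx'],s['cy']])"
```

```text
clock: 13.55
tool_pos: [0.5607, 0.2032, 0.3862]
orientation: [179.9, 0.2, -1.0]
force: [0.3, -0.1, 0.1]
opening: 0.0874
gripper_force: 0.0
t 13.55 tip [0.5607 0.2032 0.2082] F [ 0.3 -0.1  0.1] M [-0.09  0.16 -0.01] rpy [179.9   0.2  -1. ] open 0.0874
[ 0.07 -0.    4.77]
turn units [ 0.02  0.03 -0.  ]
[[278.97661304 216.43447931]
 [278.91642952 177.88865108]
 [279.03939319 252.68495665]]
```

View pics/w2.png

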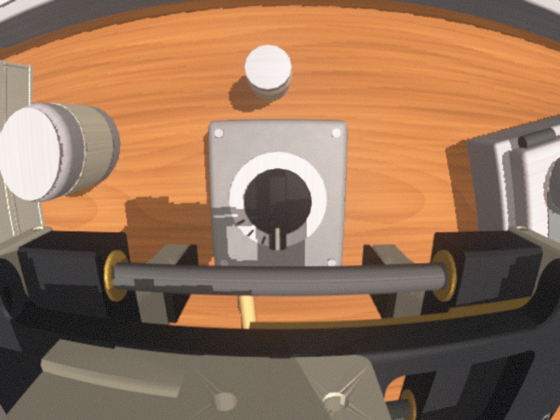

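```bash
python3 -m handwheel '[[1,0.07,0,0.95,0,0,0],[1,0,0,0.95,0,0,0],[1,0,0,0.95,0,0,0],[1,0,0,0.95,0,0,0],[1,0,0,0.9,0,0,0]]'
python3 -m handwheel '[[-1,0,0,0,0,0,0],[-1,0,0,0,0,0,0],[-1,0,0,0,0,0,0],[-1,0,0,0,0,0,0],[-1,0,0,0,0,0,0]]'
python3 -m handwheel '[[-1,0,0,0,0,0,0],[-1,0,0,0,0,0,0]]'
```

```text
clock: 14.22
tool_pos: [0.5635, 0.2033, 0.2716]
orientation: [-179.9, -0.1, -1.0]
force: [1.4, -0.1, -0.7]
opening: 0.0875
gripper_force: 0.0
clock: 14.85
tool_pos: [0.5627, 0.2027, 0.2711]
orientation: [-180.0, -0.0, -1.0]
force: [-0.3, -0.9, 1.1]
opening: 0.0429
gripper_force: 0.0
clock: 15.1
tool_pos: [0.5627, 0.2027, 0.2706]
orientation: [180.0, 0.0, -1.0]
force: [1.1, 0.1, 0.5]
opening: 0.0235
gripper_force: 0.0
```

```bash
python3 -m handwheel '[[-1,0,0,0,0,0,0],[-1,0,0,0,0,0,0],[-1,0,0,0,0,0,0],[-1,0,0,0,0,0,0]]'
python3 -m handwheel '[[-1,0,0,0,0,0,0.5],[-1,0,0,0,0,0,0.5],[-1,0,0,0,0,0,0.5],[-1,0,0,0,0,0,0.5],[-1,0,0,0,0,0,0.5]]'
python3 -c "
from h import *
go(BX,[(0,0,.0926)],-61.2)"
```

```text
clock: 15.6
tool_pos: [0.5627, 0.204, 0.2707]
orientation: [-179.9, -0.0, -1.0]
force: [-1.2, 6.4, -0.8]
opening: 0.0141
gripper_force: 30.0
clock: 16.23
tool_pos: [0.5627, 0.2042, 0.2707]
orientation: [-179.8, -0.0, -16.1]
force: [-1.8, 8.0, -0.7]
opening: 0.0138
gripper_force: 30.0
t 16.23 tip [0.5627 0.2042 0.0927] F [-1.8  8.  -0.7] M [2.81 0.95 0.08] rpy [-179.8   -0.   -16.1] open 0.0138
[-0.01  0.06  0.  ]
turn units [-0.03  0.01  7.52]
```

```bash
python3 -m handwheel '[[-1,0,0,0,0,0,0.6],[-1,0,0,0,0,0,0.6],[-1,0,0,0,0,0,0.6],[-1,0,0,0,0,0,0.6],[-1,0,0,0,0,0,0.6]]'
python3 -m handwheel '[[-1,0,0,0,0,0,0.6],[-1,0,0,0,0,0,0.6],[-1,0,0,0,0,0,0.6],[-1,0,0,0,0,0,0.6],[-1,0,0,0,0,0,0.6]]'
python3 -m handwheel '[[-1,0,0,0,0,0,0.6],[-1,0,0,0,0,0,0.6],[-1,0,0,0,0,0,0.55],[-1,0,0,0,0,0,0],[-1,0,0,0,0,0,0]]'
python3 -c "
from h import *
go(BX,[(0,0,.0926)],-62.5)
from plant import *;import cv2
s=snapshot('top');cv2.imwrite('pics/t3.png',cv2.resize(s['color'][165:240,180:245,::-1],(520,600),interpolation=cv2.INTER_CUBIC))
s=snapshot('wrist');cv2.imwrite('pics/w3.png',s['color'][120:320,160:400,::-1].repeat(3,0).repeat(3,1))"
```

```text
clock: 16.85
tool_pos: [0.5628, 0.2045, 0.2707]
orientation: [-179.8, 0.0, -34.1]
force: [-1.5, 9.7, -1.6]
opening: 0.0135
gripper_force: 30.0
clock: 17.48
tool_pos: [0.5629, 0.2047, 0.2707]
orientation: [-179.8, 0.1, -52.1]
force: [-0.2, 10.3, -2.4]
opening: 0.0141
gripper_force: 30.0
clock: 18.1
tool_pos: [0.563, 0.2048, 0.2707]
orientation: [-179.8, 0.1, -62.5]
force: [-0.6, 10.2, -2.7]
opening: 0.0138
gripper_force: 30.0
t 18.1 tip [0.563  0.2048 0.0927] F [-0.6 10.2 -2.7] M [3.61 0.36 0.24] rpy [-1.798e+02  1.000e-01 -6.250e+01] open 0.0138
[0.05 0.07 0.  ]
turn units [-0.03  0.02  0.01]
```

View pics/w3.png

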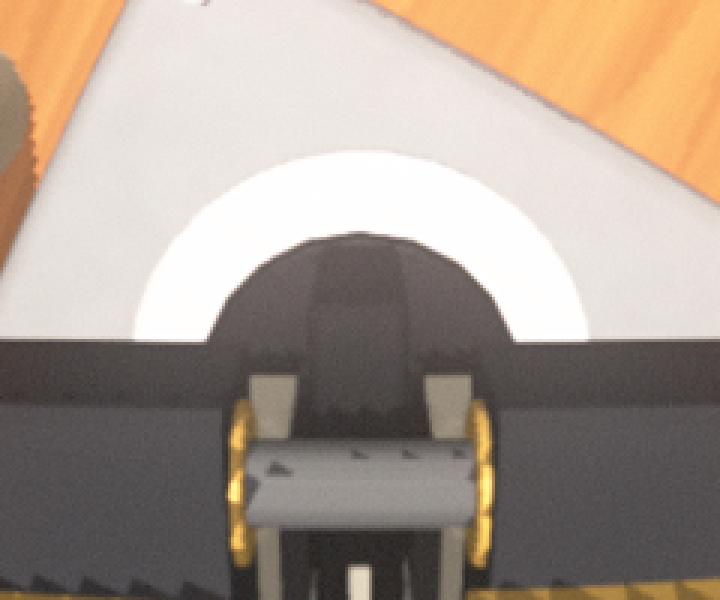

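```bash
python3 -m handwheel '[[-1,0,0,0,0,0,0.15],[-1,0,0,0,0,0,0],[-1,0,0,0,0,0,0],[-1,0,0,0,0,0,0],[-1,0,0,0,0,0,0]]'
for k in 1 2 3 4 5 6; do python3 -m handwheel '[[-1,0,0,0,0,0,0],[-1,0,0,0,0,0,0],[-1,0,0,0,0,0,0],[-1,0,0,0,0,0,0],[-1,0,0,0,0,0,0]]'>/dev/null; done
python3 -c "
from h import *
go(BX,[(0,0,.0926)],-63.4)
from plant import *;import cv2
S2=snapshot('scene')['color'];s=S2[:,:,::-1]
h=np.zeros((560,800,3),np.uint8);h[:,:400]=cv2.resize(s[135:219,210:270],(400,560),interpolation=cv2.INTER_CUBIC);h[:,400:]=cv2.resize(s[220:304,275:335],(400,560),interpolation=cv2.INTER_CUBIC)
cv2.imwrite('pics/f.png',h)"
```

```text
clock: 18.82
tool_pos: [0.563, 0.2048, 0.2707]
orientation: [-179.8, 0.1, -63.4]
force: [-0.7, 10.8, -3.6]
opening: 0.0139
gripper_force: 30.0
t 22.57 tip [0.5631 0.2048 0.0927] F [ 0.1  9.9 -3.3] M [3.59 0.36 0.28] rpy [-1.798e+02  1.000e-01 -6.340e+01] open 0.014
[0.05 0.07 0.  ]
turn units [-0.03  0.02  0.01]
```

View pics/f.png

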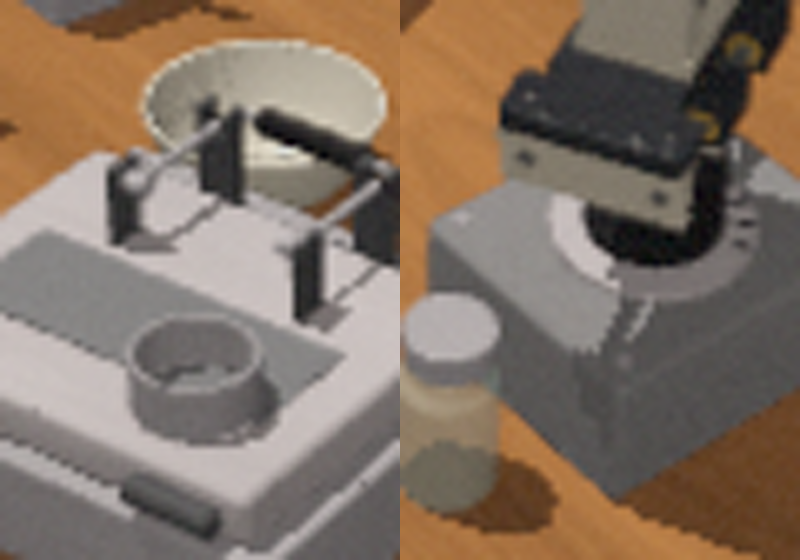

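```bash
python3 -c "
from plant import *
print(close_job())"
```

```text
the job is handed in; nothing more can be done
None
```

The job is handed in: the bail lies home in its catch and was let go first, then the dial was turned to about 62° (third notch at 60°) and held there for over 3.5 s, with the gripper still holding it at the end.

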